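# Rock the ball sorter's seesaw gate over and feed the waiting balls

## Robot

A 7-joint arm with a two-finger parallel gripper is mounted at the origin on the work surface. World frame = base frame: x ahead of the robot, y to its left, z up, the work surface at z = 0. Lengths are in mm, angles in rad, forces in N, time in s.
With the tool pointing down it reaches from about 400 to 875 mm from the base axis. Payload 6.5 kg.
Tool frame: the origin (TCP) lies on the centre line of the jaws, within the pads' length; the fingertips stand 14 mm ahead of it and the grasp point (between the pads) lies 5 mm behind it; z points along the fingers, x is the direction in which the jaws open and shut, and the axes are right-handed (so a half turn about z gives the same grasp; the last joint's range is limited). The gripper opens to 88 mm and grips with 3 to 60 N. Pads are 18 mm wide; open, the fingers measure 123 mm over their backs; the gripper's body (75 mm by 187 mm) begins 45 mm behind the grasp point.
Start: joints at [1.235, 0.536, -0.004, 1.538, 0.003, 1.067, -0.071], TCP at [173.247, -626.479, 252.716] pointing down, gripper open.
Joint ranges: [-2.7, 2.7], [-0.37, 2.16], [-1.27, 1.26], [0.24, 2.4], [-1.31, 4.45], [0.19, 1.91], [-2.76, 2.76]. Speed limits (rad/s): [2.39, 2.39, 3.14, 3.14, 3.14, 3.14, 3.14].

## Interface

Orientations are given as [roll, pitch, yaw] about the fixed x, y, z axes, in that order (R = Rz(yaw) Ry(pitch) Rx(roll)).
In Python, from station import bot gives the robot as it stands.
- The arm moves only by the tool step_arm, never from a script. Its argument "deltas" is text: rows parted by semicolons, each of 5 numbers parted by spaces: the shift along the world's x, y, z in units of 50 cm (1.0 is 50 cm), then the turn about the world's z in units of pi rad (1.0 is pi rad), then the opening, from 0 (shut) to 1 (fully open). A call has 1 to 5 rows; each row is the pose to reach, as a shift and turn from the pose commanded when the call began, turning the shorter way round; what a row does not reach only later rows make up. A row lasts 1/8 s, in which the tool goes at most 62.5 mm and 10.7 degrees, less where a joint would pass 70% of its speed; a pose out of reach is approached as far as the arm can. A call with a number of a shift or a turn outside -1 to 1 is refused whole. A call with a gripper value outside its range is refused whole. The fingers move at their own pace and stop on an object; "grip_force" is the grip in N (left out, the last holds). Time passes only in rows, so rows that repeat a pose let the fingers close. It gives the time, the measured TCP pose, the force and the opening at its end, in the units of the state.
- bot.get_obs(): the state, without advancing time (a new reading comes with each control period).
- bot.read_camera(name): name is "scene" or "top" or "wrist"; returns the picture (480x640x3 uint8, blue, green, red); there is no depth.
- bot.camera_params(name): a dict with "fov_y" (degrees; the focal length in pixels is half the picture's height over the tangent of half this angle, whatever the lens; pixels are square), "cx", "cy" (the principal point, pixels), "rvec" (rotation vector, rad) and "tvec" (3), from world to camera coordinates, as OpenCV has them; the wrist camera has in their place "mount" (4x4, takes a point from camera to tool coordinates, whose origin is the TCP and whose axes are the tool frame's). Camera axes: x right, y down, z forward; pixel columns grow to the right and rows downward; lengths in mm; the calibration is good to about 2 mm. A picture is of the moment at which its call begins: read the wrist's pose just before it. camera_params takes no time and is no camera call.
- bot.finish_job(): hands the job in, once; it reports no verdict.
The state is a dict: "t": time; "joints": joint angles; "qd": joint speeds; "effort": joint torques, N m; "tool_pos": TCP position; "tool_rot": TCP orientation; "contact_force": force on the tool from outside, world axes, zero at the start; "wrist_torque": the same for the moment, N m; "gripper_width": finger opening in mm.
Only numpy, scipy, OpenCV 4.12 (cv2) and the standard library are available. Lean on these libraries where they do the work, as an engineer would, in place of code of your own. Each camera call takes 0.05 s, during which the arm holds its last target. There are 200 camera calls.

## Task

The three gauged steel balls waiting in the sorter's top chute belong to the other grade than the one the gate is tipped to. With the fingertips, press down the raised end of the seesaw gate until it rocks over its pivot and rests fully on its other side, then push the stop slide's orange tab fully in, so that all three balls run down the other chute into the bin there. Do not touch the balls, pick nothing up, and leave the bins and the tools where they are.

Things in the scene. Friction and masses are not known exactly. Their poses are not given: they have to be found in the camera images.
- sorter: bench ball sorter, aluminium and steel sheet, fixed. Origin on the granite below the gate's pivot; x away from the robot up the infeed chute, y left along the gate, z up. In mm: grey-blue base plate x -130..200, y +-155, 12 thick; pivot cheeks y +-30, the front one (x -25) up to z 182; infeed chute y +-18, x 18..187; two outfeed chutes, x +-21, from y +-118 to +-195, below z 105
- gate (a joint): seesaw gate, a steel trough 260 mm long hinged at its middle (axis along sorter x, 110 mm up). Rad: 0 level, +0.26 left (+y) end fully down and feeding the left chute, -0.26 right end down. Starts on either stop. A weight above the pivot tips it to the nearer stop once past level and keeps it there. About 1 N on the raised pad rocks it
- gate_pivot (a point): middle of the gate's pivot, 110 mm above the granite. The steel tumbler weight over it (56 mm across, centre 50 mm above the pivot, sorter x -37 to -72 mm, top 188 mm above the granite) leans with the gate to the lower side
- infeed_mouth (a point): middle of the infeed chute's floor at its lower end, 150 mm above the granite, over the gate; the floor rises 12 in 100 along sorter x, side walls 18 mm high
- gate_left_pad (a point): top centre of the orange finger pad at the gate's left (+y) end: flat, 38 mm (x) x 40 mm (y), 4 mm thick, in front of the trough, moving with the gate: about 168 mm above the granite when its end is up, 142 mm level, 114 mm when down; nothing stands under it except the base plate
- gate_right_pad (a point): the same on the gate's right (-y) end
- stop (a joint): stop slide across the infeed chute: a dark steel blade that holds the balls back, with an upright orange tab on the chute's left (+y) side. Value in m: 0 shut, grows as the tab is pushed towards -y (to the chute), 0.037 fully in = chute open. It stays where it is left; about 2 N moves it
- stop_tab (a point): centre of the outer (+y) face of the orange tab, the face to push on towards the sorter's -y: 30 mm wide (sorter x), 52 mm high (26 mm above and below this point), 6 mm thick; moves with the slide
- bin_left: blue open bin, 120 (x) x 150 (y) x 50 mm high, walls 4 mm, under the end of the left chute, loose; origin at the centre of its underside
- bin_right: yellow open bin, the same size, under the end of the right chute, loose; origin at the centre of its underside
- ball1_center (a point): centre of a steel ball, 25 mm in diameter, 64 g, number 1 counted from the stop in the row waiting in the infeed chute; it rolls down by itself once the stop is open
- ball2_center (a point): centre of a steel ball, 25 mm in diameter, 64 g, number 2 counted from the stop in the row waiting in the infeed chute; it rolls down by itself once the stop is open
- ball3_center (a point): centre of a steel ball, 25 mm in diameter, 64 g, number 3 counted from the stop in the row waiting in the infeed chute; it rolls down by itself once the stop is open
- ring_gauge: steel ring gauge, 48 mm outside, 25 mm bore, 16 mm high, lying on the front of the sorter's base plate; origin at the centre of its underside
- plug_gauge: plug gauge, red 14 x 75 x 14 mm handle with steel pins at both ends (123 mm in all), lying on the front of the sorter's base plate; origin under its middle
- caliper: digital caliper lying flat, 235 mm long, 14 mm high; origin under its middle
- spirit_bottle: white bottle, 60 mm across, 150 mm high; origin at its underside
- ref_sphere: white 30 mm reference sphere on a steel stand, 111 mm high, foot 64 mm across; origin at its underside
Mind the look-alikes: they are no part of the job. There is more than one size of the bin_left; the job needs the largest.

How it is judged:
By the outcome, as a careful person would: the job done as asked, in the order asked, and still so for the second after the job is handed in, with the robot touching nothing.
It also fails if it takes over 45 s, if anything falls off the work surface, if the arm or the gripper's body presses on something with over 40 N, if the wrist force passes 120 N, or if a joint passes its speed limit or range.

## Working session

There is one attempt and no reset: what is moved stays moved. The work goes in short steps, Python scripts to look and compute and a tool call to move; the robot and the scene stay as the last step left them, time stands still between calls to the robot, and variables do not carry over. Pictures are saved under pics/ and viewed, about 8 in all and at most 12, crops included, and the job is handed in when it is done.

Besides the shell and the picture viewer there is one more tool, called after "Emit:" as a command line: name --argument value ..., lists and objects as JSON in quotes. step_arm: Moves the arm, as the interface text tells. Its arguments: {"type":"object","properties":{"deltas":{"type":"string"},"grip_force":{"type":"number"}},"required":["deltas"]}

```bash
mkdir -p pics; python3 - <<'E'
from station import bot
import cv2
o=bot.get_obs(); print(o)
for n in("scene","top"):
    cv2.imwrite(f"pics/{n}1.png",bot.read_camera(n)); print(n,bot.camera_params(n))
print(bot.camera_params("wrist"))
E
```

```text
{'t': 0.0, 'joints': array([ 1.23477631,  0.53719721, -0.00442673,  1.53884564,  0.00257115,
        1.06727581, -0.07123373]), 'qd': array([-0.00011942, -0.00049919,  0.00091418,  0.00064221,  0.00065971,
       -0.00019008,  0.00048379]), 'effort': array([-4.81314692e-04, -5.70981932e+01,  9.90933403e-01, -2.51598144e+01,
       -5.60607493e-02,  1.79393491e-02,  1.64197295e-04]), 'tool_pos': array([ 173.09549504, -625.92939446,  251.82974925]), 'tool_rot': array([ 3.14148556e+00,  1.71700899e-03, -1.30096241e+00]), 'contact_force': array([ 0.19312602, -0.12236894, -0.30256953]), 'wrist_torque': array([0.0295032 , 0.01508817, 0.01250709]), 'gripper_width': 88.26060509609893}
scene {'fov_y': 53.59031441962801, 'cx': 315.07869124586654, 'cy': 234.48222249647372, 'rvec': array([ 2.09899931,  1.38004752, -0.49643195]), 'tvec': array([-227.14447348, -257.80670037, 1685.67544684])}
top {'fov_y': 44.45636785959704, 'cx': 328.746475746283, 'cy': 234.31306635222344, 'rvec': array([ 2.09083778, -2.13519185,  0.18154571]), 'tvec': array([  56.32738135,  518.53413556, 1491.39049139])}
{'fov_y': 62.93790520206407, 'cx': 318.9252727643591, 'cy': 240.17299707344986, 'mount': array([[ 9.99999147e-01,  1.05655785e-03,  7.68139180e-04,
        -6.22462493e-01],
       [-1.23488363e-03,  9.56365760e-01,  2.92169487e-01,
        -7.51964451e+01],
       [-4.25928047e-04, -2.92170186e-01,  9.56366248e-01,
        -1.32415659e+02],
       [ 0.00000000e+00,  0.00000000e+00,  0.00000000e+00,
         1.00000000e+00]])}
```

View pics/scene1.png

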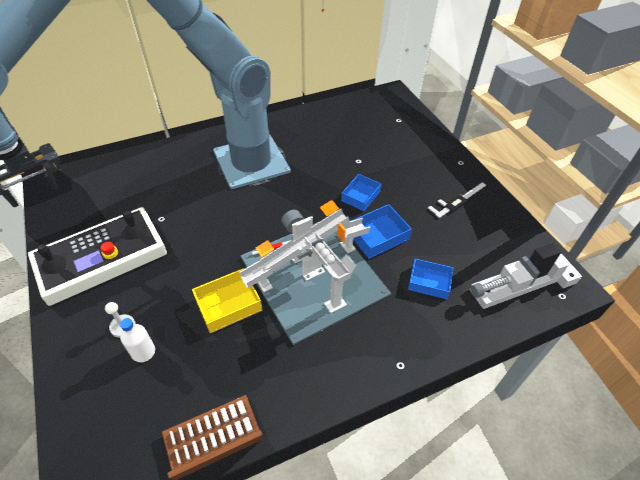

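View pics/top1.png

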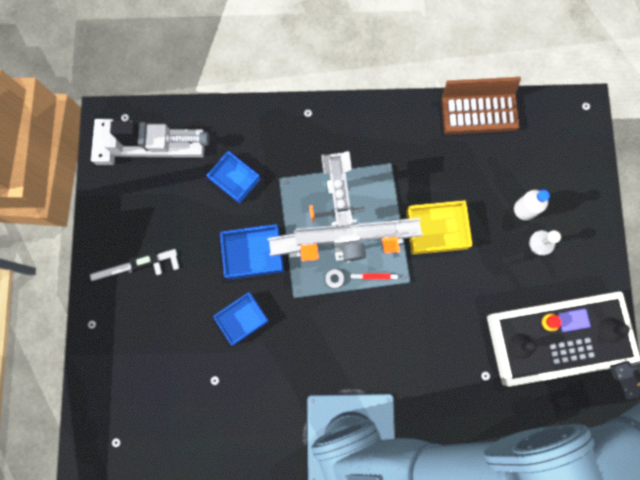

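The scene picture shows the blue left bin at about (382,230) and the yellow right bin at about (228,300). The pads are near (330,208) and (265,248), and the tab is near (342,232). In the top picture the pads are at about (309,251) and (390,244), the tab at about (312,212), and the chute runs up the picture. I need enlarged crops.

```bash
python3 - <<'E'
import cv2
a=cv2.imread("pics/scene1.png")[180:350,180:420]; b=cv2.imread("pics/top1.png")[140:310,210:480]
cv2.imwrite("pics/sc.png",cv2.resize(a,None,fx=3.3,fy=3.3,interpolation=cv2.INTER_CUBIC))
cv2.imwrite("pics/tc.png",cv2.resize(b,None,fx=2.9,fy=2.9,interpolation=cv2.INTER_CUBIC))
E
```

```text
(no output)
```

View pics/sc.png

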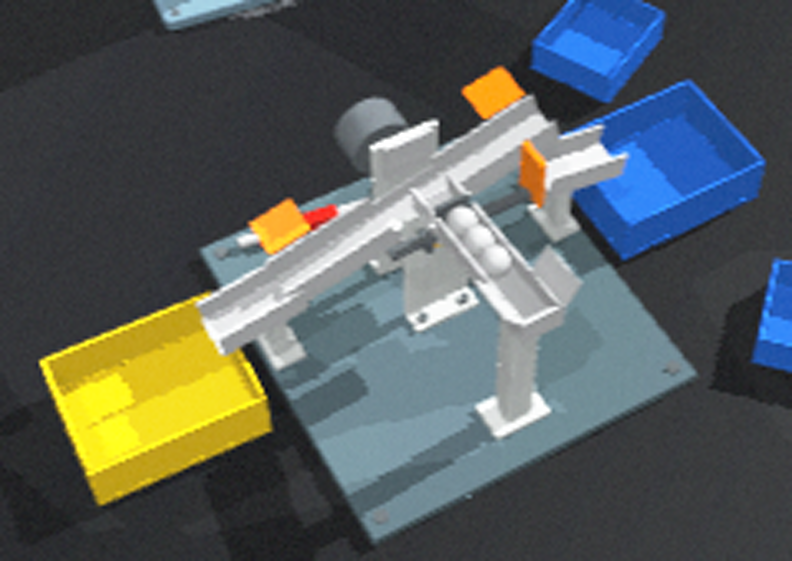

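View pics/tc.png

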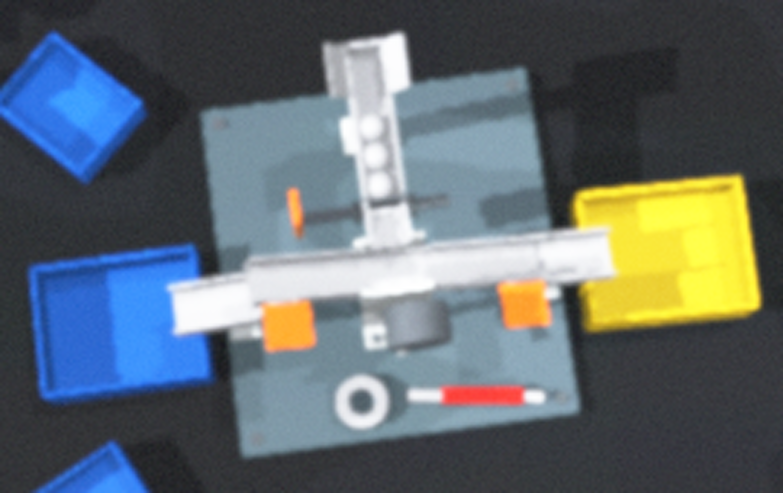

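The left (+y) end of the gate is up and the weight leans right, so I have to press the left pad; the left chute feeds the large blue bin. Next I fit the sorter pose from the plate corners and triangulate the pad and the tab.

```bash
cat > h.py <<'E'
import numpy as np,cv2
from scipy.optimize import least_squares
def K(p): f=240/np.tan(np.radians(p["fov_y"]/2)); return np.array([[f,0,p["cx"]],[0,f,p["cy"]],[0,0,1.]])
def proj(p,X): return cv2.projectPoints(np.asarray(X,float).reshape(-1,1,3),p["rvec"],p["tvec"],K(p),None)[0][:,0]
def world(s,X):
    X=np.asarray(X,float).reshape(-1,3); c,n=np.cos(s[2]),np.sin(s[2])
    return np.c_[s[0]+c*X[:,0]-n*X[:,1],s[1]+n*X[:,0]+c*X[:,1],X[:,2]]
E
python3 - <<'E'
from h import *
from station import bot
T,S=bot.camera_params("top"),bot.camera_params("scene")
t=lambda u,v:(210+u/2.9-.3,140+v/2.9-.3); s=lambda u,v:(180+u/3.3-.3,180+v/3.3-.3)
c=lambda x,y,z=12:(x,y,z)
ct=np.array([t(202,110),t(525,70),t(578,410),t(243,457)]); Xt=[c(200,155),c(200,-155),c(-130,-155),c(-130,155)]
cs=np.array([s(695,375),s(375,542),s(202,250)]); Xs=[c(200,155),c(200,-155),c(-130,-155)]
def r(p): return np.r_[(proj(T,world(p,Xt))-ct).ravel(),(proj(S,world(p,Xs))-cs).ravel()]
q=least_squares(r,[600,0,0],x_scale=[100,100,1]); print("sorter",q.x,np.round(q.fun,1))
def tri(a,b):
    f=lambda X:np.r_[(proj(T,X)-a).ravel(),(proj(S,X)-b).ravel()]
    w=least_squares(f,[600,0,150]); X=w.x; cc,n=np.cos(q.x[2]),np.sin(q.x[2]); d=X[:2]-q.x[:2]
    return X.round(1),"sorter",np.round([cc*d[0]+n*d[1],-n*d[0]+cc*d[1]],1),w.fun.round(1)
print("Lpad",tri(t(288,325),s(493,93)))
print("Rpad",tri(t(524,304),s(281,226)))
print("tab top",tri(t(294,190),s(535,148)),"tab centre?",tri(t(295,212),s(533,173)))
print("ball1",tri(t(379,184),s(462,219)))
E
```

```text
sorter [5.05980873e+02 3.96001508e+00 1.11335616e-01] [-0.6  0.4 -0.1 -0.6  0.4  0.8 -0.5  0.1  1.   0.4 -0.6  0.4 -0.8  0. ]
Lpad (array([455. ,  91.7, 169.1]), 'sorter', array([-40.9,  92.9]), array([-0., -0., -0.,  0.]))
Rpad (array([ 477.5, -108.7,  116. ]), 'sorter', array([ -40.8, -108.8]), array([-0.1, -0. , -0.1,  0. ]))
tab top (array([558.5,  81.4, 213.2]), 'sorter', array([60.8, 71.1]), array([ 0.7,  0.3,  0.8, -0.1])) tab centre? (array([550. ,  84. , 172.4]), 'sorter', array([52.7, 74.7]), array([ 0.2,  0.1,  0.2, -0. ]))
ball1 (array([572. ,  12.8, 174.1]), 'sorter', array([66.5,  1.4]), array([ 0.3,  0.1,  0.3, -0. ]))
```

Emit:
step_arm --deltas "0.32 0.48 0.1 0.28 0; 0.32 0.48 0.1 0.28 0; 0.32 0.48 0.1 0.28 0; 0.32 0.48 0.1 0.28 0; 0.32 0.48 0.1 0.28 0"

```text
t: 0.72
tool_pos: [334.7, -383.8, 303.1]
tool_rot: [-3.141, -0.0, -0.414]
contact_force: [0.4, -1.4, 0.9]
gripper_width: 40.7
```

Emit:
step_arm --deltas "0.19 0.56 0 0.29 0; 0.19 0.56 0 0.29 0; 0.19 0.56 0 0.29 0; 0.19 0.56 0 0.29 0; 0.19 0.56 0 0.29 0"

```text
t: 1.35
tool_pos: [428.5, -103.8, 302.8]
tool_rot: [3.141, -0.0, 0.497]
contact_force: [0.9, -0.6, 0.1]
gripper_width: 0.4
```

Emit:
step_arm --deltas "0.042 0.404 -0.086 0.02 0; 0.042 0.404 -0.086 0.02 0; 0.042 0.404 -0.086 0.02 0; 0.042 0.404 -0.086 0.02 0; 0.042 0.404 -0.086 0.02 0"

```text
t: 1.98
tool_pos: [448.7, 96.9, 259.3]
tool_rot: [-3.141, 0.001, 0.556]
contact_force: [0.8, -0.5, -0.0]
gripper_width: 0.3
```

```bash
python3 - <<'E'
from station import bot
import cv2
o=bot.get_obs(); print(o["tool_pos"],o["tool_rot"],o["joints"].round(2))
cv2.imwrite("pics/w1.png",bot.read_camera("wrist"))
E
```

```text
[448.69548808  96.88118682 259.29026208] [-3.14052655e+00  7.53756201e-04  5.56137078e-01] [ 0.34  0.29 -0.75  1.98  0.24  0.96  0.03]
```

View pics/w1.png

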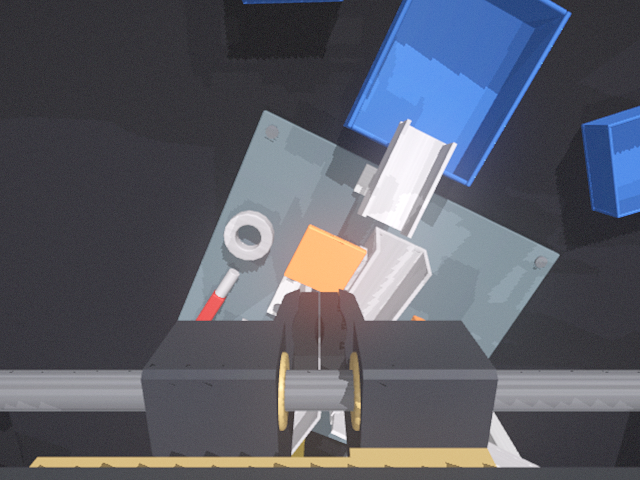

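The wrist picture shows the orange left pad with corners at about (308,225), (367,247), (347,292) and (286,273). The tips are at about (320,292), and the trough edge is to the right of the pad. I convert the pad centre.

```bash
cat >> h.py <<'E'
from scipy.spatial.transform import Rotation as R
def wray(p,pos,rot,uv,z):
    M=R.from_euler("xyz",rot).as_matrix(); m=p["mount"]; d=np.linalg.inv(K(p))@[*uv,1]
    o=M@m[:3,3]+pos; d=M@m[:3,:3]@d; return o+d*(z-o[2])/d[2]
E
python3 - <<'E'
from h import *
from station import bot
p=bot.camera_params("wrist"); a=([448.7,96.9,259.3],[-3.1405,.00075,.5561])
s=[506,4,.1113]; Ri=np.array([[np.cos(s[2]),np.sin(s[2])],[-np.sin(s[2]),np.cos(s[2])]])
for uv,z in(((308,225),178),((367,247),178),((286,273),158),((347,292),158),((326,258),168),((264,111),12),((558,254),12)):
    w=wray(p,*a,uv,z); print(uv,w.round(1),(Ri@(w[:2]-s[:2])).round(1))
E
```

```text
(308, 225) [432.8 110.4 178. ] [-60.9 113.9]
(367, 247) [468.3 117.2 178. ] [-24.9 116.7]
(286, 273) [439.7  71.1 158. ] [-58.4  74.1]
(347, 292) [480.1  80.7 158. ] [-17.2  79.1]
(326, 258) [454.   96.2 168. ] [-41.5  97.4]
(264, 111) [360.8 141.8  12. ] [-128.9  153.1]
(558, 254) [684.9 179.9  12. ] [197.3 155. ]
```

The wrist picture agrees with the fit to within 2–3 mm, so the tips are over the pad. I start down.

Emit:
step_arm --deltas "0 0 -0.06 0 0; 0 0 -0.11 0 0; 0 0 -0.14 0 0; 0 0 -0.15 0 0; 0 0 -0.16 0 0" --grip_force 20

```text
t: 2.65
tool_pos: [449.8, 95.3, 180.1]
tool_rot: [3.141, -0.001, 0.552]
contact_force: [-0.1, -0.3, 1.3]
gripper_width: 0.2
```

Emit:
step_arm --deltas "0 0 -0.02 0 0; 0 0 -0.04 0 0; 0 0 -0.06 0 0; 0 0 -0.07 0 0; 0 0 -0.08 0 0"

```text
t: 3.28
tool_pos: [449.2, 95.5, 139.4]
tool_rot: [-3.142, 0.0, 0.553]
contact_force: [0.4, 0.1, 0.3]
gripper_width: 0.2
```

Emit:
step_arm --deltas "0 0 -0.008 0 0; 0 0 -0.014 0 0; 0 0 -0.014 0 0"

```text
t: 3.65
tool_pos: [449.3, 95.5, 133.1]
tool_rot: [3.141, 0.0, 0.553]
contact_force: [-2.4, -1.1, 5.6]
gripper_width: 0.5
```

Tip z is 119 mm with a firm stop at 5.6 N, so the gate is down on its left side. I raise the tool and look.

Emit:
step_arm --deltas "0 0 0.1 0 0; 0 0 0.2 0 0; 0 0 0.3 0 0; 0.08 0.08 0.33 -0.06 0; 0.12 0.1 0.33 -0.1 0"

```text
t: 4.28
tool_pos: [511.4, 147.7, 299.8]
tool_rot: [-3.141, -0.005, 0.234]
contact_force: [-0.9, -1.4, -0.2]
gripper_width: 0.6
```

```bash
python3 - <<'E'
from station import bot
import cv2,numpy as np
o=bot.get_obs(); print(o["tool_pos"],o["tool_rot"],o["contact_force"])
w=bot.read_camera("wrist"); s=bot.read_camera("scene"); cv2.imwrite("pics/s2.png",s)
s=cv2.resize(s[180:320,220:400],None,fx=2.6,fy=2.6,interpolation=cv2.INTER_CUBIC)
w2=cv2.resize(w,(320,240))
out=np.zeros((600,800,3),np.uint8); out[:364,:468]=s; cv2.imwrite("pics/w2.png",w); out[360:600,480:]=w2
cv2.imwrite("pics/c2.png",out)
E
```

```text
[511.36848136 147.69901383 299.83612686] [-3.14072382 -0.00484364  0.23443273] [-0.86538712 -1.35280376 -0.16255623]
```

View pics/c2.png

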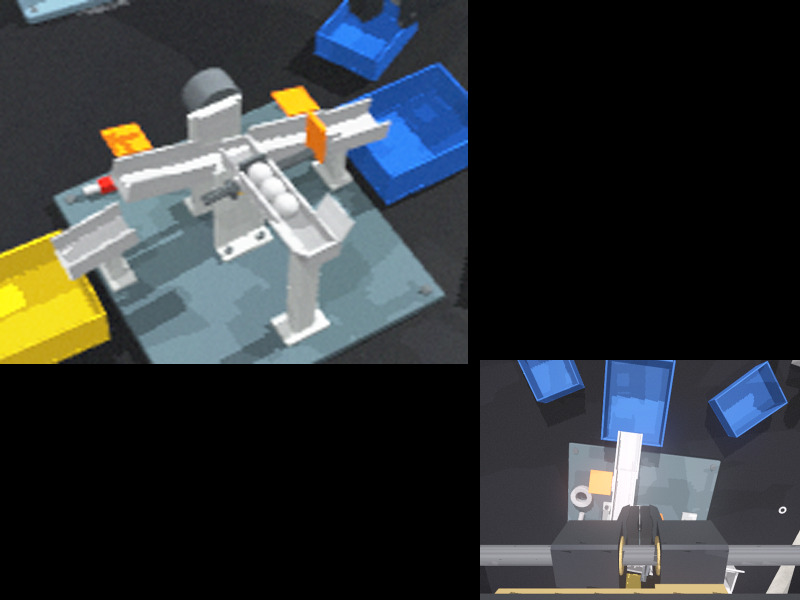

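The gate now rests left end down, both pads and the trough are swapped over, and the three balls still wait at about (270,185) in the crop. The tab is at about (316,137). I fit the tab's four corners for its height and x.

```bash
python3 - <<'E'
from h import *
from station import bot
T,S=bot.camera_params("top"),bot.camera_params("scene")
print("scene cam",(-cv2.Rodrigues(S["rvec"])[0].T@S["tvec"]).round(0))
s=[506,4,.1113]; im=cv2.imread("pics/s2.png"); tp=cv2.imread("pics/top1.png")
def m(im,x0,x1,y0,y1):
    h=cv2.cvtColor(im,cv2.COLOR_BGR2HSV); k=np.zeros(h.shape[:2],np.uint8)
    k[y0:y1,x0:x1]=cv2.inRange(h,(5,130,100),(22,255,255))[y0:y1,x0:x1]; return k>0
mS=m(im,334,350,215,250); mT=m(tp,305,320,200,226)
def box(p): 
    X=[(p[0]+a,p[1]+b,p[2]+c) for a in(-15,15) for b in(-6,0) for c in(-26,26)]; return world(s,X)
def ren(P,p):
    h=cv2.convexHull(np.round(proj(P,box(p))*16).astype(np.int32)); k=np.zeros((480,640),np.uint8)
    cv2.fillConvexPoly(k,h,255,cv2.LINE_AA,4); return k/255
def st(k):
    y,x=np.nonzero(k>0); w=k[y,x].astype(float); w/=w.sum(); cx,cy=w@x,w@y
    return np.array([cx,cy,np.sqrt(w@(x-cx)**2),np.sqrt(w@(y-cy)**2)])
print(st(mS),mS.sum(),st(mT),mT.sum())
f=lambda p:np.r_[st(ren(S,p))-st(mS),st(ren(T,p))-st(mT)]
q=least_squares(f,[58,77,175],diff_step=.02,loss="soft_l1"); print(q.x.round(1),f(q.x).round(2),world(s,q.x).round(1))
E
```

```text
scene cam [1262. -305. 1128.]
[340.66386555 230.31932773   2.162621     6.46377465] 119 [311.60526316 212.23684211   0.98780655   3.78664002] 38
[ 52.2  76.3 179.5] [ 0.37  0.01  0.46 -1.08  0.41 -0.06  0.46  1.34] [[549.4  85.6 179.5]]
```

Emit:
step_arm --deltas "0.072 -0.044 0 -0.039 0; 0.072 -0.044 -0.08 -0.039 0; 0.072 -0.044 -0.18 -0.039 0; 0.072 -0.044 -0.24 -0.039 0; 0.072 -0.044 -0.244 -0.039 0"

```text
t: 5.0
tool_pos: [543.0, 122.5, 173.7]
tool_rot: [3.141, 0.005, 0.118]
contact_force: [-0.8, -0.5, 0.0]
gripper_width: 0.8
```

```bash
python3 - <<'E'
from station import bot
import cv2,numpy as np
o=bot.get_obs(); print(o["tool_pos"],o["tool_rot"],o["contact_force"])
w=bot.read_camera("wrist"); s=bot.read_camera("scene"); t=bot.read_camera("top")
r=lambda a,f:cv2.resize(a,None,fx=f,fy=f,interpolation=cv2.INTER_CUBIC)
out=np.zeros((600,800,3),np.uint8); out[:300,:400]=r(s[190:290,270:403],3)[:300,:400-1+1] if 0 else cv2.resize(s[190:290,270:403],(400,300)); out[:300,400:]=cv2.resize(t[170:270,270:403],(400,300)); out[300:,:400]=cv2.resize(w,(400,300))
cv2.imwrite("pics/c3.png",out)
E
```

```text
[542.97136676 122.46215903 173.68446352] [3.14086018 0.0052087  0.11765254] [-0.79859074 -0.5032491   0.03265239]
```

View pics/c3.png

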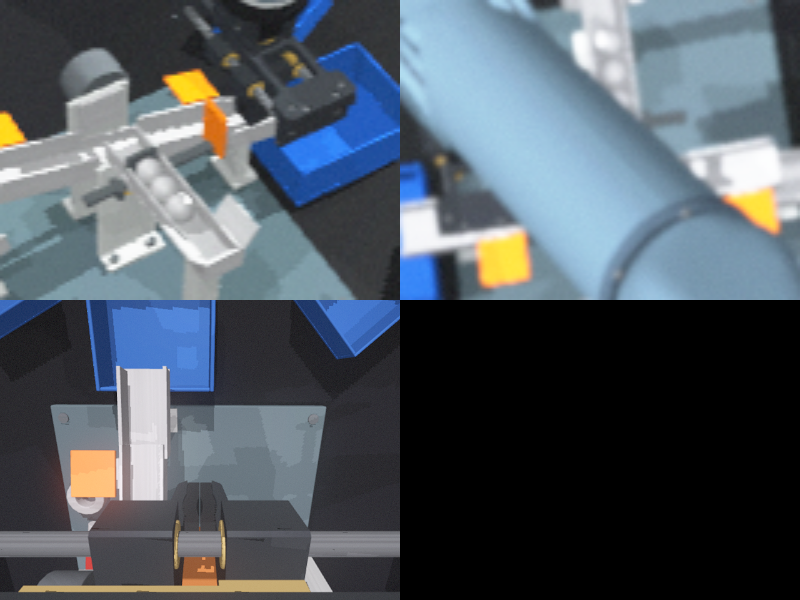

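The wrist view shows the tab at about (200,570), centred behind the fingers. In the scene view the gate is still left end down, and the fingertips stand outside the tab. I push towards the sorter's -y.

Emit:
step_arm --deltas "0.003 -0.025 0.004 0 0; 0.005 -0.045 0.004 0 0; 0.007 -0.06 0.004 0 0; 0.008 -0.075 0.004 0 0; 0.01 -0.09 0.004 0 0"

```text
t: 5.78
tool_pos: [550.4, 78.4, 177.9]
tool_rot: [-3.141, -0.0, 0.116]
contact_force: [0.8, 2.1, 1.6]
gripper_width: 0.3
```

Emit:
step_arm --deltas "0.002 -0.015 0 0 0; 0.003 -0.025 0 0 0; 0.004 -0.032 0 0 0; 0.004 -0.036 0 0 0"

```text
t: 6.28
tool_pos: [552.4, 60.4, 177.7]
tool_rot: [-3.141, -0.0, 0.116]
contact_force: [-0.2, 5.0, -0.3]
gripper_width: 0.1
```

Emit:
step_arm --deltas "0.001 -0.006 0 0 0; 0.001 -0.01 0 0 0"

```text
t: 6.52
tool_pos: [552.3, 60.3, 177.8]
tool_rot: [-3.135, -0.001, 0.119]
contact_force: [0.6, 13.9, -2.9]
gripper_width: 0.5
```

The slide is at its hard stop: 13.9 N and no more motion. I back off and look.

Emit:
step_arm --deltas "-0.003 0.03 0 0 0; -0.01 0.1 0 0 0; -0.01 0.12 0.06 0 0; -0.01 0.14 0.16 0 0; -0.01 0.14 0.25 0 0"

```text
t: 7.15
tool_pos: [547.2, 126.3, 304.1]
tool_rot: [3.141, 0.001, 0.117]
contact_force: [0.4, -0.0, 0.1]
gripper_width: 0.7
```

Emit:
step_arm --deltas "-0.05 0.1 0.04 0 0; -0.1 0.2 0.04 0 0; -0.15 0.3 0.04 0 0; -0.15 0.4 0.04 0 0; -0.15 0.4 0.04 0 0"

```text
t: 7.78
tool_pos: [470.7, 329.4, 322.7]
tool_rot: [-3.14, 0.001, 0.122]
contact_force: [-0.2, 0.5, -0.1]
gripper_width: 0.5
```

```bash
python3 - <<'E'
from station import bot
import cv2,numpy as np
o=bot.get_obs(); print(o["t"],o["tool_pos"],o["contact_force"])
s=bot.read_camera("scene"); t=bot.read_camera("top")
out=np.zeros((600,800,3),np.uint8); out[:300,:400]=cv2.resize(s[180:330,210:410],(400,300),interpolation=2); out[300:,:400]=cv2.resize(t[150:300,210:410],(400,300),interpolation=2); out[:300,400:]=cv2.resize(s,(400,300)); out[300:,400:]=cv2.resize(t,(400,300))
cv2.imwrite("pics/c4.png",out)
E
```

```text
7.775 [470.68518996 329.40552164 322.68120397] [-0.21883996  0.45495883 -0.0984735 ]
```

View pics/c4.png

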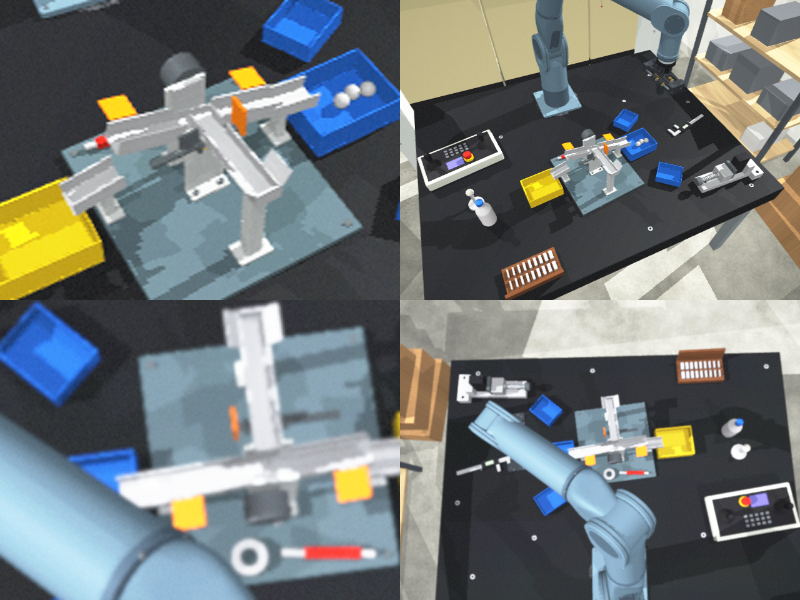

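All three balls lie in the large blue bin at about (355,95), the chute is empty, the gate is left end down and the tab is in. I let it settle for a moment, then hand in.

Emit:
step_arm --deltas "0 0 0 0 0; 0 0 0 0 0; 0 0 0 0 0; 0 0 0 0 0; 0 0 0 0 0"

```text
t: 8.5
tool_pos: [472.8, 325.4, 322.7]
tool_rot: [3.142, -0.0, 0.116]
contact_force: [-0.3, -1.2, 0.3]
gripper_width: 0.6
```

```bash
python3 - <<'E'
from station import bot
o=bot.get_obs(); print(o["t"],o["contact_force"])
print(bot.finish_job())
E
```

```text
8.5 [-0.30974319 -1.183194    0.34597322]
the job is handed in; nothing more can be done
None
```

The job is done and was handed in at 8.5 s: all three balls ran down the left chute into the large blue bin.

- **Gate:** I pressed the raised left pad down with the closed fingertips until the gate rocked over. It met a firm stop at about 6 N with the tips at 119 mm.
- **Stop slide:** I then pushed the orange tab in until it no longer moved, at about 14 N, and backed the arm clear.
- **Last checks:** The final pictures show the three balls in the blue bin, the infeed chute empty, the gate resting left end down and the tab in. The bins and tools look unmoved by eye; the arm hid part of the blue bin in the top view. The robot was touching nothing at the end, and no check failed or disagreed.

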